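Index the sample carousel and lock it

ROBOT

A 6-joint arm with a two-finger parallel gripper is mounted at the origin on a cart in front of the work surface, level with it; the furniture and walls round the work are solid. World frame = base frame: x ahead of the robot, y to its left, z up, the work surface at z = 0. Lengths are in m, angles in degrees, forces in N, time in s.
With the tool pointing down it reaches from about 0.375 to 0.9 m from the base axis. Payload 3.1 kg.
Tool frame: the origin (TCP) lies between the finger pads; the fingertips stand 11 mm ahead of it and the grasp point (between the pads) lies 8 mm behind it; z points along the fingers, y is the line along which they close (so a half turn about z gives the same grasp; the last joint's range is limited). The gripper opens to 87 mm and grips with 3 to 60 N. Pads are 19 mm wide; open, the fingers measure 117 mm over their backs; the gripper's body (75 mm by 190 mm) begins 51 mm behind the grasp point.
Start: joints at [-87.233, 30.224, 82.088, -0, 67.689, -10.227], TCP at [0.141, -0.609, 0.234] pointing down, gripper open.
Joint ranges: [-176.69, 176.69], [-43.24, 126.21], [12.49, 139.97], [-82, 262], [0, 151.66], [-163.58, 163.58]. Speed limits (degrees/s): [159.86, 159.86, 180, 180, 180, 180].

INTERFACE

Orientations are given as a 3x3 rotation matrix whose columns are the frame's x, y, z axes.
In Python, from rig import bot gives the robot as it stands.
- The arm moves only by the tool apply_moves, never from a script. Its argument "steps" is a list that holds one entry, the list of rows, each a list of 7 numbers: the shift along the tool's x, y, z in cm, then the turn, a rotation vector about the tool's x, y, z in degrees, then the gripper command: -1 is shut, 1 is fully open, values between are in proportion. In form: [[[dx, dy, dz, rx, ry, rz, jaw], ...]]. A call has 1 to 20 rows; each row is the pose to reach, as a shift and turn from the pose commanded when the call began, along the tool's axes at that moment; what a row does not reach only later rows make up. A row lasts 1/8 s, in which the tool goes at most 62.5 mm and 10.7 degrees, less where a joint would pass 70% of its speed; a pose out of reach is approached as far as the arm can. A call with a gripper value outside its range is refused whole. The fingers move at their own pace and stop on an object; the grip force is fixed at half the most. Time passes only in rows, so rows that repeat a pose let the fingers close. It gives the time, the measured TCP pose, the force, the opening and the grip force at its end, in the units of the state.
- bot.read_state(): the state, without advancing time (a new reading comes with each control period).
- bot.capture(name): name is "scene" or "side" or "wrist"; returns the picture (384x512x3 uint8, blue, green, red); there is no depth.
- bot.camera_model(name): a dict with "intrinsics" (3x3 intrinsics, pixels), "k1" (the pictures are not rectified: a ray, as slopes to the right and down, at radius r is drawn at 1 + k1 r^2 times it, then the intrinsics apply), "R" (3x3) and "t" (3): a world point X has camera coordinates R X + t. Camera axes: x right, y down, z forward; pixel columns grow to the right and rows downward; lengths in m; the calibration is good to about 2 mm. A picture is of the moment at which its call begins: read the wrist's pose just before it. camera_model takes no time and is no camera call; for the wrist camera it gives the pose at the moment of the call.
- bot.hand_in(): hands the job in; it is judged then, once.
The state is a dict: "time_s": time; "joint_positions": joint angles; "qvel": joint speeds; "tau": joint torques, N m; "position": TCP position; "tcp_rot": TCP orientation; "force": force on the tool from outside, world axes, zero at the start; "moment": the same for the moment, N m; "opening": opening from 0.0 (shut) to 1.0 (fully open); "grasp_force": force on a finger pad.
Only numpy, scipy, OpenCV 4.12 (cv2) and the standard library are available. Lean on these libraries where they do the work, as an engineer would, in place of code of your own. Each camera call takes 0.05 s, during which the arm holds its last target. There are 200 camera calls.

TASK

Turn the round sample carousel, gently pressing on its grey rim and dragging it round without touching the jars and vials, until its red-capped jar stands at the front, in line with the yellow nose of the foot. Then take the orange-headed pin from its rest and lock the carousel with it: drop it through the rim's notch and fully down into the hole in the yellow nose, then let go. Never press on the rim with more than 15 N (8 N is plenty) nor on the pin with more than 20 N, keep every jar and vial upright, and leave the other things where they are.

Things in the scene. Friction and masses are not known exactly. Their poses are not given: they have to be found in the camera images.
- carousel_base: fixed round grey foot of the carousel on the table, turned a little about the vertical in each run. Origin on the table, on the turning axis. Its own -x axis is the FRONT: there a yellow nose, 44 mm wide and 26 mm high, sticks out from under the rim to 140 mm from the axis.
- socket (a point): centre of the round hole (13.4 mm wide, 22 mm deep, floor 4 mm above the table) in the top of the yellow nose, 26 mm above the table, 107 mm to the front of the turning axis, under the carousel's rim.
- carousel: turning dish, 240 mm across, white floor, raised grey rim; origin on the turning axis at the underside, 33 mm above the table. Turns without end and stays where it is left (about 3 N along the rim, no detents). Five notches, 15 mm wide, open outward, cut right through the rim at 180, 252, 324, 36 and 108 degrees about z from its own x axis; inward of each is a place for a jar or vial.
- rim_level (a point): point on the turning axis, 51 mm above the table, the mean height of the flat top of the rim, which reaches from 88 to 120 mm from the axis. The rim is not true: its top lies anywhere from 46 to 56 mm above the table round the circle (part of the dish, so it turns with it). Pressed down, the dish gives a little (some 3 N before it starts, then about 6 N a mm) and springs back up.
- red_jar_mid (a point): centre, half-way up, of the loose white jar with the RED cap, 51 mm across, 62 mm high, on one of the five places of the dish: dark spots 60 mm from the axis, 39 mm above the table.
- blue_jar_mid (a point): centre of a similar loose jar with a blue cap, 51 mm across, 62 mm high, on the dish.
- vial_a_mid (a point): centre of a loose brown vial with black cap, 28 mm across, 68 mm high, on the dish.
- vial_b_mid (a point): centre of a loose brown vial with white cap, 28 mm across, 68 mm high, on the dish.
- vial_c_mid (a point): centre of a loose brown vial with black cap, 28 mm across, 68 mm high, on the dish.
- pin_mid (a point): centre, half-way up, of the loose upright lock pin, 100 mm long, z up along it: steel shank 12 mm thick with a 5 mm cone at its foot (6 mm thick at the point), and an orange round head 18 mm thick that fills the upper 40 mm (from 10 to 50 mm above this point): grip it there. Fully home in the nose, this point is 54 mm above the table.
- pin_rest: fixed aluminium block, 50 x 50 x 45 mm, in whose top hole (14 mm wide, 30 mm deep) the pin stands at the start; origin under its centre on the table.
- label_roll: bystander: roll of labels, 75 mm across, 56 mm high; origin at its underside.
- test_weight: bystander: steel test weight, 38 mm across, 54 mm high; origin at its underside.
- brass_weight: bystander: brass test weight, 28 mm across, 40 mm high; origin at its underside.
- stapler: bystander: black stapler, 129 mm long, 44 mm high; origin at its underside.
- wash_bottle: bystander: white wash bottle with blue spout, 260 mm high; origin at its underside.
There are look-alikes about, which are no part of the job. What is shaped like the part that bears pin_mid but blue is not meant.

How it is judged (in metres and radians):
On the way, in this order (a step that is already met when the one before it is completed fails the run):
1. the red-capped jar stands at the front (within 10 mm of the nose's line), the carousel at rest, the pin still in its rest (y of red_jar_mid in the frame of carousel_base between -0.01 and 0.01 m and x of red_jar_mid in the frame of carousel_base below -0.045 m and angular speed of carousel below 0.05 rad/s and distance of pin_mid from where it was at the start of the episode below 0.02 m), for 0.2 s.
2. the pin stands fully down in the nose through the notch of the red-capped jar (y of red_jar_mid in the frame of carousel_base between -0.01 and 0.01 m and x of red_jar_mid in the frame of carousel_base below -0.045 m and z of pin_mid in the frame of carousel_base below 0.058 m and horizontal distance between pin_mid and socket below 0.007 m and angle between pin_mid's own z axis and vertical below 0.15 rad), for 0.2 s.
At the end, for the whole second after the job is handed in: the red-capped jar stands within 10 mm of the line from the axis to the yellow nose, at the front; the pin is upright (0.15 rad), its middle within 7 mm of the hole's centre and within 4 mm of fully down; all jars and vials stand upright (0.2 rad) and all is at rest (all of step 2 and angle between each of red_jar_mid, vial_a_mid, blue_jar_mid, vial_b_mid, vial_c_mid's own z axis and vertical below 0.2 rad and angular speed of carousel below 0.05 rad/s and linear speed of index_pin below 0.02 m/s); the robot touches nothing.
It fails at once if the robot presses on the carousel with more than 15 N (contact force between carousel and the fingers above 15 N or contact force between carousel and the arm above 15 N).
It fails at once if the pin is pressed on the carousel or its foot with more than 20 N (contact force between index_pin and carousel above 20 N or contact force between index_pin and carousel_base above 20 N).
It fails at once if a jar or vial is pushed by the robot or tipped (contact force between any of red_jar, vial_a, blue_jar, vial_b, vial_c and the fingers above 1.5 N or contact force between any of red_jar, vial_a, blue_jar, vial_b, vial_c and the arm above 1.5 N or angle between any of red_jar_mid, vial_a_mid, blue_jar_mid, vial_b_mid, vial_c_mid's own z axis and vertical above 0.4 rad).
It fails at once if another thing is moved by more than 30 mm (distance of any of label_roll, test_weight, stapler, brass_weight, wash_bottle from where it was at the start of the episode above 0.03 m).
It also fails if it takes over 72 s, if anything falls off the work surface, if the arm or the gripper's body presses on something with over 40 N, if the wrist force passes 120 N, or if a joint passes its speed limit or range.

## Working session

There is one attempt and no reset: what is moved stays moved. The work goes in short steps, Python scripts to look and compute and a tool call to move; the robot and the scene stay as the last step left them, time stands still between calls to the robot, and variables do not carry over. Pictures are saved under pics/ and viewed, at most 10 in all, crops included, and the job is handed in when it is done.

Besides the shell and the picture viewer there is one more tool, called after ">>>" as a command line: name --argument value ..., lists and objects as JSON in quotes. apply_moves: Moves the arm, as the interface text tells. Its arguments: {"type":"object","properties":{"steps":{"type":"array","items":{"type":"array","items":{"type":"array","items":{"type":"number"}}}}},"required":["steps"]}

```bash
mkdir -p pics
cat > h.py <<'E'
import numpy as np,cv2
from rig import bot
def ray(m,u,v):
    K=np.array(m["intrinsics"]);R=np.array(m["R"]);t=np.array(m["t"])
    p=cv2.undistortPoints(np.array([[[u,v]]],float),K,np.array([m["k1"],0,0,0.]))[0,0]
    return -R.T@t, R.T@np.array([p[0],p[1],1.])
def onz(m,u,v,z):
    o,d=ray(m,u,v); return o+d*(z-o[2])/d[2]
def proj(m,X):
    K=np.array(m["intrinsics"]);R=np.array(m["R"]);t=np.array(m["t"])
    return cv2.projectPoints(np.array(X,float).reshape(-1,1,3),cv2.Rodrigues(R)[0],t,K,np.array([m["k1"],0,0,0.]))[0][:,0]
def two(m1,p1,m2,p2):
    o,d=ray(m1,*p1);q,e=ray(m2,*p2)
    s=np.linalg.lstsq(np.c_[d,-e],q-o,rcond=None)[0]
    a,b=o+s[0]*d,q+s[1]*e
    return (a+b)/2,np.linalg.norm(a-b)
E
python3 - <<'E'
from h import *
ims=[bot.capture(n) for n in("scene","side")]
for n,i in zip(("scene","side"),ims): cv2.imwrite(f"pics/{n}0.png",cv2.resize(i,(800,600)))
for n,i in zip(("scene","side"),ims): cv2.imwrite(f"{n}0_raw.png",i)
for n in("scene","side"):
    m=bot.camera_model(n);print(n,-np.array(m["R"]).T@m["t"],np.array(m["R"])[2])
s=bot.read_state();print(s)
E
```

```text
scene [-0.1841977   0.5354678   0.70066056] [ 0.61169399 -0.55734837 -0.56142075]
side [0.34548922 0.86733771 0.62436866] [ 0.16260343 -0.86974581 -0.46594244]
{'time_s': 0.1, 'joint_positions': array([-8.72334042e+01,  3.02738897e+01,  8.21467447e+01,  3.57459347e-04,
        6.76888811e+01, -1.02299724e+01]), 'qvel': array([-0.10859592, -0.16860105, -0.13204002, -0.09555097, -0.06540261,
        0.02932506]), 'tau': array([-2.81604716e-04, -4.40985918e+01, -1.77150393e+01,  6.34783320e-02,
        5.34146489e-02, -3.79597759e-05]), 'position': array([ 0.14052981, -0.60836687,  0.23267955]), 'tcp_rot': array([[ 9.74384086e-01,  2.24890298e-01, -8.64935530e-05],
       [ 2.24890050e-01, -9.74382276e-01,  1.90945514e-03],
       [ 3.45140150e-04, -1.87999424e-03, -9.99998173e-01]]), 'force': array([-0.34767012,  0.59795922,  0.12122502]), 'moment': array([-0.00673194,  0.00511378,  0.01388159]), 'grasp_force': 0.0, 'opening': 1.0016399888004603}
```

View pics/scene0.png

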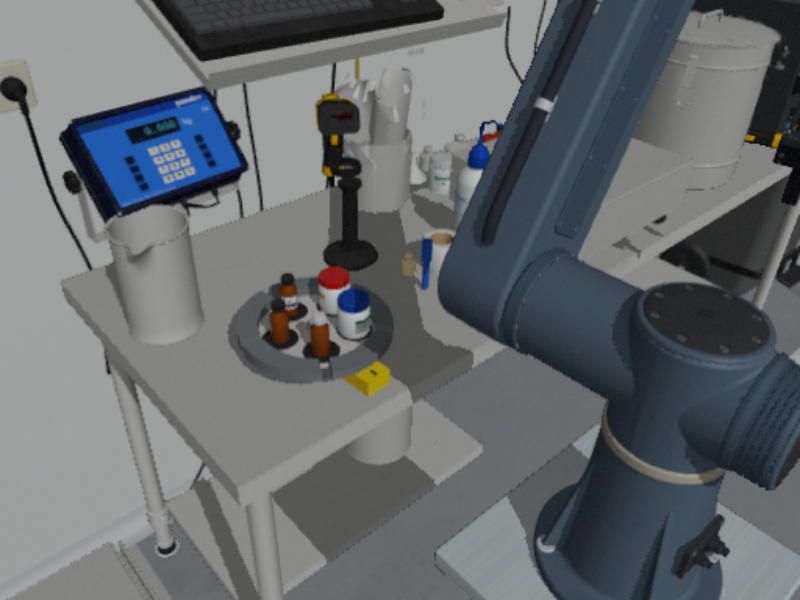

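View pics/side0.png

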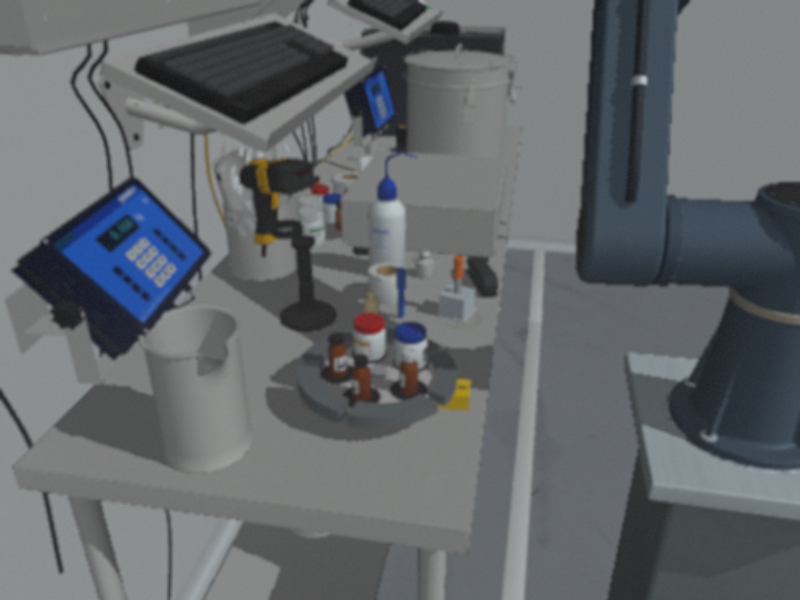

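Both views show the carousel (scene ~(317,325), with the red cap at (334,278) and the yellow nose at (370,378)). The orange pin is in its block at side (459,265). The blue look-alike at side (401,290) and scene (427,262) isn't meant. The side view has another red-capped jar at (320,190) on the shelf, but the one standing on the dish at (369,325) is the one I need.

```bash
cat > m.py <<'E'
from h import *
from scipy.optimize import least_squares
M={n:bot.camera_model(n) for n in("scene","side")}
I={n:cv2.imread(f"{n}0_raw.png") for n in M}
def blob(n,lo,hi,box):
    x0,y0,x1,y1=[int(a*.64) for a in box]
    h=cv2.cvtColor(I[n],cv2.COLOR_BGR2HSV);m=cv2.inRange(h,lo,hi);z=np.zeros_like(m);z[y0:y1,x0:x1]=m[y0:y1,x0:x1]
    k,l,s,c=cv2.connectedComponentsWithStats(z)
    if k<2:return None
    i=1+np.argmax(s[1:,4]);return c[i],s[i],l==i
red=((0,150,60),(8,255,255));red2=((170,150,60),(180,255,255));yel=((22,150,80),(34,255,255));blu=((105,150,40),(125,255,255));org=((5,150,120),(18,255,255))
for nm,c,b1,b2 in(("red",red2,(305,255,365,310),(345,305,395,345)),("red",red,(305,255,365,310),(345,305,395,345)),("blue",blu,(330,280,380,315),(385,315,435,350)),("nose",yel,(330,350,400,400),(430,370,480,420))):
    p=blob("scene",*c,b1);q=blob("side",*c,b2)
    if p is None or q is None: print(nm,None);continue
    print(nm,p[0],p[1],q[0],q[1],two(M["scene"],p[0],M["side"],q[0]))
p=blob("side",*org,(440,245,480,300));print("pin",p[0],p[1],onz(M["side"],*p[0],.095),onz(M["side"],*p[0],.095+.0))
# nose outlines onto z=0.026 
for n,b in(("scene",(330,350,400,400)),("side",(430,370,480,420))):
    l=blob(n,*yel,b)[2].astype(np.uint8);c=cv2.findContours(l,0,2)[0][0]
    print(n,[(p[0].tolist(),onz(M[n],*p[0],.026)[:2].round(3).tolist()) for p in cv2.approxPolyDP(c,1.5,True)])
for n,vs in(("scene",[(288,280),(278,306),(319,316)]),("side",[(337,340),(361,361),(410,364)])):
    print(n,[onz(M[n],u*.64,v*.64,.107)[:2].round(3).tolist() for u,v in vs])
a=I["scene"][165:260,140:265];b=I["side"][185:285,180:315]
cv2.imwrite("pics/c.png",np.vstack([cv2.resize(a,(500,300),interpolation=2)[:300],cv2.resize(b,(500,300),interpolation=2)]))
E
python3 m.py
```

```text
red [204.5 180.5] [204 180   2   2   2] [236.66666667 206.33333333] [236 206   2   2   3] (array([0.54905835, 0.02465147, 0.11371664]), np.float64(0.008109557534473498))
red [213.43891403 177.13122172] [204 170  20  15 221] [236.19254658 206.34161491] [228 201  18  12 161] (array([ 0.55976409, -0.00905334,  0.09830586]), np.float64(0.0012040855270186543))
blue [225.79032258 192.06048387] [216 185  21  15 248] [261.26515152 213.10606061] [254 208  17  11 132] (array([0.49600683, 0.00324275, 0.09379872]), np.float64(0.0011457708966154758))
nose [236.78632479 241.95441595] [220 232  30  21 351] [294.0972973  253.04324324] [282 243  19  19 185] (array([0.41077007, 0.04030588, 0.01683047]), np.float64(0.0021755285840829508))
pin [293.65957447 170.76595745] [292 164   4  14  47] [ 0.44567158 -0.23928053  0.095     ] [ 0.44567158 -0.23928053  0.095     ]
scene [([249, 237], [0.399, 0.014]), ([240, 232], [0.426, 0.018]), ([220, 242], [0.428, 0.075]), ([234, 252], [0.382, 0.072]), ([237, 252], [0.378, 0.067]), ([248, 244], [0.383, 0.031])]
side [([300, 244], [0.399, 0.016]), ([293, 243], [0.416, 0.015]), ([289, 256], [0.419, 0.068]), ([282, 260], [0.433, 0.086]), ([298, 261], [0.397, 0.082])]
scene [[0.587, 0.057], [0.539, 0.107], [0.482, 0.076]]
side [[0.59, 0.065], [0.543, 0.111], [0.475, 0.106]]
```

View pics/c.png

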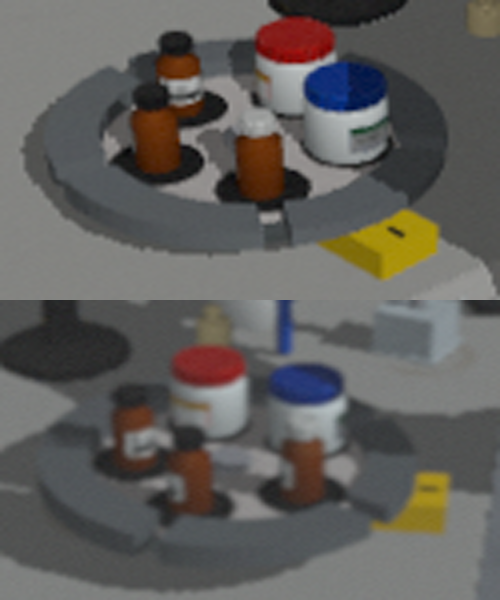

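The crop confirms the dish: red cap, blue cap, three vials, and the white-capped vial's notch near the front left. The black mark on the nose top is at crop (397,231). Next I'll fit the axis and place the bystanders.

```bash
cat > f.py <<'E'
from h import *
from scipy.optimize import least_squares
M={n:bot.camera_model(n) for n in("scene","side")}
P=np.array([[.560,-.009],[.496,.003],[.588,.061],[.541,.109],[.479,.088]])
k=np.array([0,-1,1,2,3])
f=lambda x:(x[:2]+.06*np.c_[np.cos(x[2]+k*1.2566),np.sin(x[2]+k*1.2566)]-P).ravel()
s=least_squares(f,[.53,.05,-1.1]);print(s.x[:2],np.degrees(s.x[2]),s.fun.round(3))
mk=onz(M["scene"],140+397/4,165+231*95/300,.026);mk2=onz(M["side"],180+430/500*135,185+190/3,.026);print("mark",mk,mk2)
for n,p in(("scene",mk),("side",mk2)):d=p[:2]-s.x[:2];print(np.linalg.norm(d),np.degrees(np.arctan2(d[1],d[0]))%360)
for nm,u,v in(("beaker",205,460),("drill",308,322),("bluepin",401,316),("cup",385,308),("brass",371,312),("bottle",388,265),("restblock bottom",457,318),("steel",425,276),("stapler",485,285)):
    print(nm,onz(M["side"],u*.64,v*.64,0)[:2].round(3))
E
python3 f.py
```

```text
[0.53279813 0.05039971] -63.2627955648335 [-0.     0.006 -0.006  0.005  0.004 -0.001  0.001  0.001  0.    -0.01 ]
mark [0.41035926 0.0332091  0.026     ] [0.40663745 0.03521861 0.026     ]
0.12363977620317042 187.99217602747066
0.12707077704611977 186.86149500060952
beaker [0.733 0.227]
drill [ 0.71  -0.152]
bluepin [ 0.546 -0.206]
cup [ 0.582 -0.23 ]
brass [ 0.604 -0.21 ]
bottle [ 0.615 -0.418]
restblock bottom [ 0.443 -0.218]
steel [ 0.528 -0.38 ]
stapler [ 0.402 -0.363]
```

>>> apply_moves --steps '[[[0,0,-4,0,0,0,-1],[0,0,-8,0,0,0,-1],[0,0,-12,0,0,0,-1],[3,-5,-12,0,0,10,-1],[6,-10,-12,0,0,20,-1],[9,-15,-12,0,0,30,-1],[12,-20,-12,0,0,40,-1],[15,-25,-12,0,0,50,-1],[18,-30,-12,0,0,60,-1],[21,-34,-12,0,0,60,-1],[24,-36,-12,0,0,60,-1],[24,-36,-12,0,0,60,-1],[24,-36,-12,0,0,60,-1]]]'

```text
time_s: 1.72
position: [0.2932, -0.2045, 0.3535]
tcp_rot: [[0.682, -0.731, -0.001], [-0.731, -0.682, -0.0], [-0.0, 0.001, -1.0]]
force: [-0.1, -0.1, -0.0]
opening: 0.004
grasp_force: 0.0
```

>>> apply_moves --steps '[[[0.4,-2.4,0,0,0,-10,-1],[0.8,-4.8,0,0,0,-20,-1],[1.2,-7.2,0,0,0,-30,-1],[1.6,-9.6,0,0,0,-40,-1],[2.0,-12.0,0,0,0,-50,-1],[2.4,-14.4,0,0,0,-60,-1],[2.8,-16.8,0,0,0,-70,-1],[3.2,-19.2,0,0,0,-80,-1],[3.5,-21.6,0,0,0,-90,-1],[3.8,-23,0,0,0,-100,-1],[4.1,-24,0,0,0,-110,-1],[4.3,-25.5,0,0,0,-120,-1],[4.35,-26.4,0,0,0,-128,-1],[4.35,-26.4,0,0,0,-128,-1],[4.35,-26.4,0,0,0,-128,-1],[4.35,-26.4,0,0,0,-128,-1]]]'

```text
time_s: 3.72
position: [0.5159, -0.0567, 0.3535]
tcp_rot: [[0.159, 0.987, -0.0], [0.987, -0.159, -0.0], [-0.0, -0.0, -1.0]]
force: [0.5, -0.2, 1.0]
opening: 0.004
grasp_force: 0.0
```

Run:
```python
from h import *
m=bot.camera_model("wrist");i=bot.capture("wrist");cv2.imwrite("w1_raw.png",i);cv2.imwrite("pics/w1.png",cv2.resize(i,(800,600)))
import pickle;pickle.dump(m,open("w1.pkl","wb"))
print(-np.array(m["R"]).T@m["t"],np.array(m["R"]));s=bot.read_state();print(s["position"],s["joint_positions"].round(1),s["force"])
```

```text
[0.52864689 0.02438002 0.50285719] [[ 9.87436954e-01 -1.58011775e-01 -7.34878289e-04]
 [-1.50623161e-01 -9.42649815e-01  2.97865724e-01]
 [-4.77590248e-02 -2.94012934e-01 -9.54607495e-01]]
[ 0.51598892 -0.0565296   0.35355602] [-18.6  14.7  87.7  -0.   77.7  -9.5] [-0.2900702   0.52088869 -0.09903582]
```

View pics/w1.png

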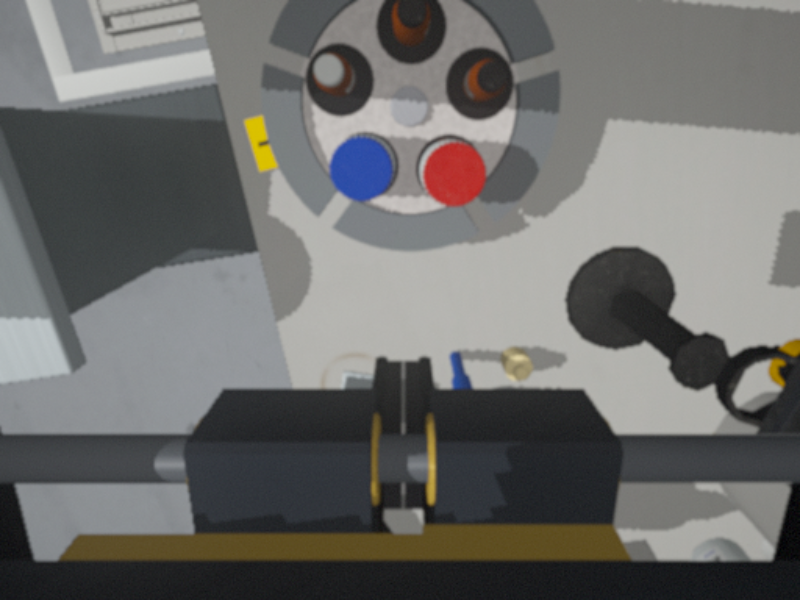

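The wrist view is a clear overhead one: dish hub (410,106), red cap (455,173), blue cap (362,168), nose mark (264,143), red's notch ~(475,215), blue's notch (335,212).

Run:
```python
from h import *
import pickle
m=pickle.load(open("w1.pkl","rb"));i=cv2.imread("w1_raw.png");h=cv2.cvtColor(i,cv2.COLOR_BGR2HSV)
def cen(lo,hi,box):
    x0,y0,x1,y1=[int(a*.64) for a in box];k=np.zeros(h.shape[:2],np.uint8);k[y0:y1,x0:x1]=cv2.inRange(h,lo,hi)[y0:y1,x0:x1]
    c=max(cv2.findContours(k,0,2)[0],key=cv2.contourArea);return c
r=cv2.minEnclosingCircle(cen((0,150,80),(8,255,255),(400,120,520,220)))[0]
b=cv2.minEnclosingCircle(cen((105,150,60),(125,255,255),(310,120,420,220)))[0]
R=onz(m,*r,.101)[:2];B=onz(m,*b,.101)[:2]
H=onz(m,410*.64,106*.64,.04)[:2]
n=cen((22,120,80),(34,255,255),(230,100,290,190));box=cv2.minAreaRect(n)
N=onz(m,*box[0],.026)[:2];
print("box",[onz(m,*p,.026)[:2].round(4) for p in cv2.boxPoints(box)])
K=onz(m,264*.64,143*.64,.026)[:2]
ang=lambda p,q:(np.degrees(np.arctan2(*(p-q)[::-1]))%360,np.linalg.norm(p-q))
# centre from R,B: 60mm from both
mid=(R+B)/2;d=R-B;L=np.linalg.norm(d);nrm=np.array([-d[1],d[0]])/L
C=mid+nrm*np.sqrt(max(0,.06**2-L*L/4))
print("R",R,"B",B,"sep",L,"H",H,"C",C)
for c in(H,C):print("red",ang(R,c),"blue",ang(B,c),"nose",ang(N,c),"mark",ang(K,c),
 "notches",[ang(onz(m,u*.64,v*.64,.051)[:2],c) for u,v in((470,215),(333,212),(285,60),(538,65))])
```

```text
box [array([0.3954, 0.0554]), array([0.4117, 0.0572]), array([0.4149, 0.0132]), array([0.3982, 0.0112])]
R [ 0.56152188 -0.01057292] B [0.493849   0.00384966] sep 0.06919270609113636 H [0.53748042 0.04322047] C [0.53790348 0.04458296]
red (np.float64(294.08093398443737), np.float64(0.0589213076948064)) blue (np.float64(222.06151206834838), np.float64(0.0587687146339572)) nose (np.float64(183.74341998541968), np.float64(0.13271283406944448)) mark (np.float64(184.10348697928734), np.float64(0.12928705268545307)) notches [(np.float64(291.19973621878455), np.float64(0.10179842798852239)), (np.float64(223.49965246934312), np.float64(0.10746661780125216)), (np.float64(152.11127457008521), np.float64(0.10376286760851998)), (np.float64(7.463611931263379), np.float64(0.10459774451661663))]
red (np.float64(293.18118210087596), np.float64(0.06000000000000004)) blue (np.float64(222.7568401397434), np.float64(0.05999999999999992)) nose (np.float64(184.31624089589954), np.float64(0.13323060966574585)) mark (np.float64(184.68995829559907), np.float64(0.12981333077521157)) notches [(np.float64(290.7058555726771), np.float64(0.10291955045667393)), (np.float64(223.86705422941336), np.float64(0.1087136078237008)), (np.float64(152.88743195480316), np.float64(0.1035089792760845)), (np.float64(6.749666553488251), np.float64(0.10400935560351038))]
```

>>> apply_moves --steps '[[[-0.2,0,3,0,0,0,-1],[-0.37,0,7,0,0,0,-1],[-0.37,0,12,0,0,0,-1],[-0.37,0,17,0,0,0,-1],[-0.37,0,21,0,0,0,-1],[-0.37,0,24,0,0,0,-1],[-0.37,0,26.5,0,0,0,-1],[-0.37,0,27.5,0,0,0,-1],[-0.37,0,27.5,0,0,0,-1],[-0.37,0,27.5,0,0,0,-1]]]'

```text
time_s: 5.03
position: [0.5165, -0.06, 0.0795]
tcp_rot: [[0.157, 0.988, 0.002], [0.988, -0.157, -0.001], [-0.0, 0.002, -1.0]]
force: [0.2, -0.7, -0.1]
opening: 0.001
grasp_force: 0.0
```

>>> apply_moves --steps '[[[0,0,0.1,0,0,0,-1],[0,0,0.25,0,0,0,-1],[0,0,0.4,0,0,0,-1],[0,0,0.55,0,0,0,-1],[0,0,0.7,0,0,0,-1],[0,0,0.85,0,0,0,-1],[0,0,1.0,0,0,0,-1],[0,0,1.0,0,0,0,-1]]]'

```text
time_s: 6.02
position: [0.5156, -0.0596, 0.0684]
tcp_rot: [[0.157, 0.988, -0.0], [0.988, -0.157, 0.0], [0.0, -0.0, -1.0]]
force: [-0.0, -0.3, 1.3]
opening: 0.002
grasp_force: 0.0
```

>>> apply_moves --steps '[[[0,0,0.1,0,0,0,-1],[0,0,0.2,0,0,0,-1],[0,0,0.2,0,0,0,-1]]]'

```text
time_s: 6.4
position: [0.5156, -0.0596, 0.0665]
tcp_rot: [[0.157, 0.988, -0.0], [0.988, -0.157, 0.0], [0.0, -0.0, -1.0]]
force: [-0.9, -0.5, -0.3]
opening: -0.001
grasp_force: 0.0
```

>>> apply_moves --steps '[[[0,0,0.1,0,0,0,-1],[0,0,0.1,0,0,0,-1]]]'

```text
time_s: 6.65
position: [0.5156, -0.0597, 0.0655]
tcp_rot: [[0.157, 0.988, -0.0], [0.988, -0.157, 0.0], [0.0, -0.0, -1.0]]
force: [-0.6, 0.1, -0.0]
opening: 0.004
grasp_force: 0.0
```

>>> apply_moves --steps '[[[0,0,0.1,0,0,0,-1],[0,0,0.1,0,0,0,-1]]]'

```text
time_s: 6.9
position: [0.5156, -0.0597, 0.0645]
tcp_rot: [[0.157, 0.988, -0.0], [0.988, -0.157, 0.0], [0.0, -0.0, -1.0]]
force: [-0.5, 1.2, 0.3]
opening: 0.007
grasp_force: 0.0
```

>>> apply_moves --steps '[[[0,0,0.1,0,0,0,-1],[0,0,0.1,0,0,0,-1]]]'

```text
time_s: 7.15
position: [0.5156, -0.0596, 0.0635]
tcp_rot: [[0.157, 0.988, -0.0], [0.988, -0.157, 0.0], [0.0, -0.0, -1.0]]
force: [0.7, 0.3, 0.2]
opening: 0.007
grasp_force: 0.0
```

>>> apply_moves --steps '[[[0,0,0.1,0,0,0,-1],[0,0,0.1,0,0,0,-1]]]'

```text
time_s: 7.4
position: [0.5156, -0.0596, 0.0625]
tcp_rot: [[0.157, 0.988, -0.0], [0.988, -0.157, 0.0], [0.0, -0.0, -1.0]]
force: [-0.4, -0.7, -0.2]
opening: 0.004
grasp_force: 0.0
```

>>> apply_moves --steps '[[[0,0,0.05,0,0,0,-1],[0,0,0.05,0,0,0,-1]]]'

```text
time_s: 7.65
position: [0.5156, -0.0597, 0.062]
tcp_rot: [[0.157, 0.988, -0.0], [0.988, -0.157, 0.0], [0.0, -0.0, -1.0]]
force: [-0.0, -0.4, 0.3]
opening: 0.004
grasp_force: 0.0
```

>>> apply_moves --steps '[[[0,0,0.08,0,0,0,-1],[0,0,0.08,0,0,0,-1]]]'

```text
time_s: 7.9
position: [0.5156, -0.0596, 0.0612]
tcp_rot: [[0.157, 0.988, -0.0], [0.988, -0.157, 0.0], [0.0, -0.0, -1.0]]
force: [0.2, 0.2, -0.6]
opening: 0.006
grasp_force: 0.0
```

>>> apply_moves --steps '[[[0,0,0.08,0,0,0,-1],[0,0,0.08,0,0,0,-1]]]'

```text
time_s: 8.15
position: [0.5156, -0.0596, 0.0604]
tcp_rot: [[0.156, 0.988, -0.0], [0.988, -0.156, 0.0], [0.0, -0.0, -1.0]]
force: [0.2, 0.5, 0.3]
opening: 0.009
grasp_force: 0.0
```

>>> apply_moves --steps '[[[0,0,0.05,0,0,0,-1],[0,0,0.05,0,0,0,-1]]]'

```text
time_s: 8.4
position: [0.5156, -0.0597, 0.0599]
tcp_rot: [[0.156, 0.988, -0.0], [0.988, -0.156, 0.0], [-0.0, -0.0, -1.0]]
force: [0.2, 1.0, -0.6]
opening: 0.006
grasp_force: 0.0
```

>>> apply_moves --steps '[[[0,0,0.07,0,0,0,-1],[0,0,0.07,0,0,0,-1]]]'

```text
time_s: 8.65
position: [0.5157, -0.0597, 0.0595]
tcp_rot: [[0.157, 0.988, 0.0], [0.988, -0.157, -0.0], [-0.0, 0.0, -1.0]]
force: [-0.5, -0.0, 3.6]
opening: 0.004
grasp_force: 1.7
```

>>> apply_moves --steps '[[[0,0,0.06,0,0,0,-1],[0,0,0.06,0,0,0,-1]]]'

```text
time_s: 8.9
position: [0.5157, -0.0597, 0.0591]
tcp_rot: [[0.157, 0.988, 0.0], [0.988, -0.157, -0.0], [-0.0, 0.0, -1.0]]
force: [-1.7, 0.8, 6.1]
opening: 0.008
grasp_force: 3.0
```

```bash
cat > arc.py <<'E'
import numpy as np,sys
c=np.array([float(sys.argv[1]),float(sys.argv[2])]);
for p in map(float,sys.argv[3:]):
    a=np.radians(p);q=c-np.array([[np.cos(a),-np.sin(a)],[np.sin(a),np.cos(a)]])@c;print(p,q.round(2))
E
python3 arc.py 10.53 .48 0.5 1.5 3 5 7.5 10 12.5 15 17.5 20 22.5 25 27.5 30 32.5 35
```

```text
0.5 [ 0.   -0.09]
1.5 [ 0.02 -0.28]
3.0 [ 0.04 -0.55]
5.0 [ 0.08 -0.92]
7.5 [ 0.15 -1.37]
10.0 [ 0.24 -1.82]
12.5 [ 0.35 -2.27]
15.0 [ 0.48 -2.71]
17.5 [ 0.63 -3.14]
20.0 [ 0.8  -3.57]
22.5 [ 0.99 -3.99]
25.0 [ 1.19 -4.41]
27.5 [ 1.41 -4.81]
30.0 [ 1.65 -5.2 ]
32.5 [ 1.91 -5.58]
35.0 [ 2.18 -5.95]
```

>>> apply_moves --steps '[[[0,0,0.04,0,0,0,-1],[0,-0.09,0.04,0,0,0.5,-1],[0.02,-0.28,0.04,0,0,1.5,-1],[0.04,-0.55,0.04,0,0,3,-1],[0.08,-0.92,0.04,0,0,5,-1],[0.15,-1.37,0.04,0,0,7.5,-1],[0.24,-1.82,0.04,0,0,10,-1]]]'

```text
time_s: 9.78
position: [0.5002, -0.0553, 0.059]
tcp_rot: [[0.328, 0.945, 0.005], [0.945, -0.328, -0.002], [-0.0, 0.006, -1.0]]
force: [2.1, -1.1, 5.6]
opening: 0.007
grasp_force: 2.9
```

>>> apply_moves --steps '[[[0.04,-0.4,0.02,0,0,2.2,-1],[0.15,-0.9,0.03,0,0,5,-1],[0.15,-1.37,0.03,0,0,7.5,-1],[0.24,-1.82,0.03,0,0,10,-1],[0.35,-2.27,0.03,0,0,12.5,-1],[0.48,-2.71,0.03,0,0,15,-1],[0.63,-3.14,0.03,0,0,17.5,-1],[0.8,-3.57,0.03,0,0,20,-1],[0.8,-3.57,0.03,0,0,20,-1]]]'

```text
time_s: 10.9
position: [0.4675, -0.0359, 0.0586]
tcp_rot: [[0.63, 0.777, 0.002], [0.777, -0.63, -0.001], [0.0, 0.002, -1.0]]
force: [-0.1, -2.0, 8.4]
opening: -0.0
grasp_force: 4.1
```

```bash
cat > look.py <<'E'
from h import *
import sys
C=np.array([.537,.0435]);m=bot.camera_model("scene");h=cv2.cvtColor(bot.capture("scene"),cv2.COLOR_BGR2HSV)
for nm,lo,hi in(("red",(0,150,60),(8,255,255)),("blue",(105,150,40),(125,255,255))):
    k=cv2.inRange(h,lo,hi);z=np.zeros_like(k);z[160:240,140:265]=k[160:240,140:265]
    c=cv2.findContours(z,0,2)[0]
    if not c:continue
    c=max(c,key=cv2.contourArea);a=cv2.contourArea(c);M=cv2.moments(c);p=onz(m,M["m10"]/M["m00"],M["m01"]/M["m00"],.096)[:2];d=p-C
    print(nm,a,p,np.degrees(np.arctan2(d[1],d[0]))%360,np.linalg.norm(d))
s=bot.read_state();print(s["time_s"],s["position"],s["force"],s["joint_positions"].round(1))
E
python3 look.py
```

```text
red 173.0 [ 0.53324538 -0.01282278] 266.1861645496439 0.05644778398738452
blue 224.0 [0.47936135 0.03246856] 190.83479614284226 0.05868480337078717
10.95 [ 0.46755742 -0.03590045  0.05860447] [ 0.66497243 -1.48667857  7.96072943] [-1.810e+01  3.650e+01  1.123e+02 -1.000e-01  3.110e+01  2.100e+01]
```

>>> apply_moves --steps '[[[0.01,-0.18,0,0,0,1,-1],[0.04,-0.55,0,0,0,3,-1],[0.08,-0.92,0,0,0,5,-1],[0.15,-1.37,0,0,0,7.5,-1],[0.24,-1.82,0,0,0,10,-1],[0.35,-2.27,0,0,0,12.5,-1],[0.48,-2.71,0,0,0,15,-1],[0.63,-3.14,0,0,0,17.5,-1],[0.8,-3.57,0,0,0,20,-1],[0.99,-3.99,0,0,0,22.5,-1],[1.19,-4.41,0,0,0,25,-1],[1.41,-4.81,0,0,0,27.5,-1],[1.65,-5.2,0,0,0,30,-1],[1.91,-5.58,0,0,0,32.5,-1],[2.18,-5.95,0,0,0,35,-1],[2.18,-5.95,0,0,0,35,-1]]]'

```text
time_s: 12.95
position: [0.4343, 0.0191, 0.0585]
tcp_rot: [[0.961, 0.275, 0.0], [0.275, -0.961, -0.0], [0.0, 0.0, -1.0]]
force: [1.4, -0.7, 9.1]
opening: 0.004
grasp_force: 4.5
```

```bash
python3 look.py
```

```text
Traceback (most recent call last):
  File "look.py", line 8, in <module>
    c=max(c,key=cv2.contourArea);a=cv2.contourArea(c);M=cv2.moments(c);p=onz(m,M["m10"]/M["m00"],M["m01"]/M["m00"],.096)[:2];d=p-C
                                                                               ~~~~~~~~^~~~~~~~~
ZeroDivisionError: float division by zero
```

>>> apply_moves --steps '[[[0.01,-0.18,0,0,0,1,-1],[0.04,-0.55,0,0,0,3,-1],[0.08,-0.92,0,0,0,5,-1],[0.15,-1.37,0,0,0,7.5,-1],[0.24,-1.82,0,0,0,10,-1],[0.35,-2.27,0,0,0,12.5,-1],[0.48,-2.71,0,0,0,15,-1],[0.63,-3.14,0,0,0,17.5,-1],[0.8,-3.57,0,0,0,20,-1],[0.99,-3.99,0,0,0,22.5,-1],[1.19,-4.41,0,0,0,25,-1],[1.41,-4.81,0,0,0,27.5,-1],[1.65,-5.2,0,0,0,30,-1],[1.91,-5.58,0,0,0,32.5,-1],[2.18,-5.95,0,0,0,35,-1],[2.18,-5.95,0,0,0,35,-1]]]'

```text
time_s: 15.0
position: [0.4389, 0.0824, 0.0584]
tcp_rot: [[0.945, -0.326, 0.0], [-0.326, -0.945, -0.0], [0.0, 0.0, -1.0]]
force: [-0.1, 0.5, 8.8]
opening: 0.002
grasp_force: 4.6
```

```bash
cat > wl.py <<'E'
from h import *
import sys
m=bot.camera_model("wrist");i=bot.capture("wrist");cv2.imwrite(sys.argv[1]+"_raw.png",i);cv2.imwrite(f"pics/{sys.argv[1]}.png",cv2.resize(i,(800,600)))
import pickle;pickle.dump(m,open(sys.argv[1]+".pkl","wb"))
s=bot.read_state();print(s["time_s"],s["position"],s["force"],s["joint_positions"].round(1))
E
python3 wl.py w2
```

```text
15.05 [0.43888311 0.08236387 0.0584454 ] [0.2205628  0.34926784 9.05742544] [ -3.8  35.8 115.4  -0.   28.8 105.3]
```

View pics/w2.png

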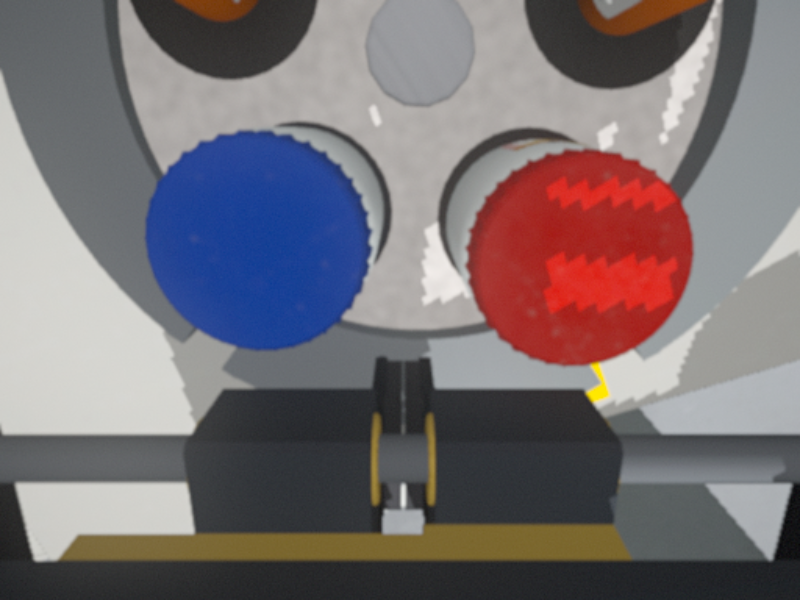

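The close-up shows the fingers on the rim between blue (258,240) and red (580,257), with the hub at (420,47) and the nose just visible at (598,385).

```bash
cat > ang.py <<'E'
from h import *
import sys,pickle
f=sys.argv[1];m=pickle.load(open(f+".pkl","rb"));h=cv2.cvtColor(cv2.imread(f+"_raw.png"),cv2.COLOR_BGR2HSV)
def cc(lo,hi):
    k=cv2.inRange(h,lo,hi);c=max(cv2.findContours(k,0,2)[0],key=cv2.contourArea);return onz(m,*cv2.fitEllipse(c)[0],.101)[:2]
R=cc((0,150,80),(8,255,255));B=cc((105,150,60),(125,255,255))
mid=(R+B)/2;d=R-B;L=np.linalg.norm(d);C=mid+np.array([-d[1],d[0]])/L*np.sqrt(.06**2-L*L/4)
A=lambda p,q:np.degrees(np.arctan2(*(p-q)[::-1]))%360
print("R",R,"B",B,L,"C",C,"red",A(R,C),"blue",A(B,C),"dir",(A(d,0*d)),"red about C0",A(R,np.array([.537,.0435])))
E
python3 ang.py w2
python3 - <<'E'
from h import *
import pickle
m=pickle.load(open("w2.pkl","rb"));print(onz(m,420*.64,47*.64,.04))
E
python3 arc.py 10.53 .48 1 2.5 4.5 6.5 8 9
```

```text
R [0.48119102 0.02885658] B [0.50599168 0.09026857] 0.06623069587054635 C [0.5399848  0.04082701] red 191.5081394545387 blue 124.51013472559137 dir 248.00913709006502 red about C0 194.70212326795448
[0.5366364  0.04304143 0.04      ]
1.0 [ 0.01 -0.18]
2.5 [ 0.03 -0.46]
4.5 [ 0.07 -0.82]
6.5 [ 0.12 -1.19]
8.0 [ 0.17 -1.46]
9.0 [ 0.2  -1.64]
```

>>> apply_moves --steps '[[[0.01,-0.18,0,0,0,1,-1],[0.03,-0.46,0,0,0,2.5,-1],[0.07,-0.82,0,0,0,4.5,-1],[0.12,-1.19,0,0,0,6.5,-1],[0.17,-1.46,0,0,0,8,-1],[0.22,-1.7,0,0,0,9.4,-1],[0.25,-1.84,0,0,0,10.2,-1],[0.25,-1.84,0,0,0,10.2,-1],[0.25,-1.84,-0.6,0,0,10.2,-1],[0.25,-1.84,-2,0,0,10.2,-1],[0.25,-1.84,-6,0,0,10.2,-1],[-0.5,-1.84,-10,0,0,10.2,-1],[-3,-1.84,-10,0,0,4,-1],[-5,-1.84,-10,0,0,-6,-1],[-6.5,-1.84,-10,0,0,-16,-1],[-6.5,-1.84,-10,0,0,-20,-1],[-6.5,-1.84,-10,0,0,-20,-1]]]'

```text
time_s: 17.18
position: [0.383, 0.121, 0.1584]
tcp_rot: [[1.0, 0.017, -0.0], [0.017, -1.0, 0.0], [-0.0, -0.0, -1.0]]
force: [-0.0, -0.3, -0.3]
opening: 0.005
grasp_force: 0.0
```

```bash
python3 wl.py w3;python3 ang.py w3
```

```text
17.225 [0.38335237 0.12094    0.15831245] [ 0.58704067  0.16445106 -0.00517837] [  1.5  21.3 117.4  -0.   41.3  90.6]
R [0.47638605 0.04045741] B [0.51274029 0.09812341] 0.06816889404142575 C [0.53633396 0.04295695] red 182.38756931013813 blue 113.15549536448844 dir 237.7715323373133 red about C0 182.8736159095754
```

View pics/w3.png

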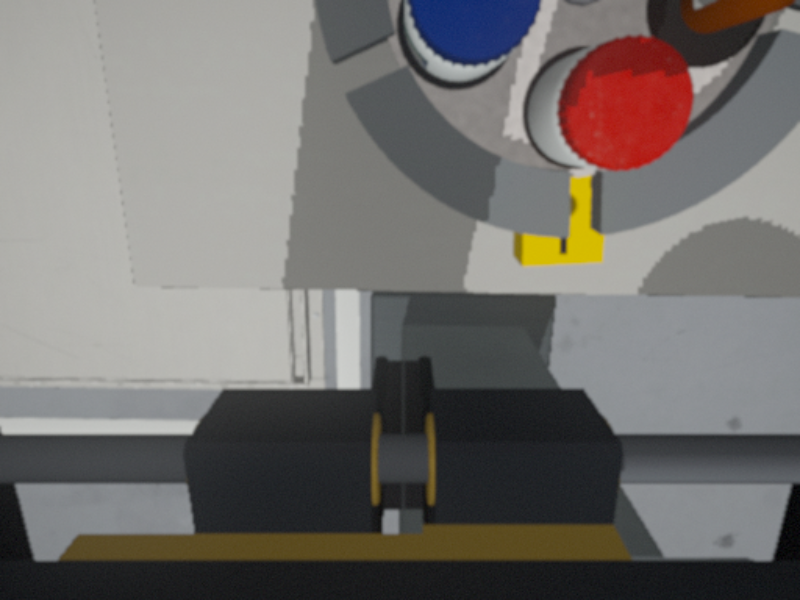

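The notch at (582,200) is over the nose, with the hole partly visible at (572,203). This view is oblique, so I'll centre the camera over the nose line and measure from there.

>>> apply_moves --steps '[[[0,3,0,0,0,0,-1],[0,6,0,0,0,0,-1],[0,8.4,0,0,0,0,-1],[0,8.4,0,0,0,0,-1],[0,8.4,0,0,0,0,-1]]]'

```text
time_s: 17.85
position: [0.3848, 0.0372, 0.158]
tcp_rot: [[1.0, 0.016, -0.0], [0.016, -1.0, 0.0], [-0.0, -0.0, -1.0]]
force: [0.1, -0.7, 0.2]
opening: 0.007
grasp_force: 0.0
```

```bash
python3 wl.py w4;python3 ang.py w4
python3 - <<'E'
from h import *
import pickle
i=cv2.imread("w4_raw.png");m=pickle.load(open("w4.pkl","rb"));print(-np.array(m["R"]).T@m["t"])
p=proj(m,[[.43,.036,.04]])[0].astype(int);print(p)
x0,y0=p[0]-50,p[1]-37;print(x0,y0);cv2.imwrite("pics/w4c.png",cv2.resize(i[y0:y0+75,x0:x0+100],(800,600),interpolation=2))
E
```

```text
17.9 [0.38474752 0.03743461 0.1579713 ] [ 0.28537258  0.53795548 -0.58975341] [-11.1  20.4 119.4   0.   40.2  77.9]
R [0.47643581 0.03823964] B [0.51139045 0.09601797] 0.06752897468275583 C [0.53634956 0.04145568] red 183.07256819400388 blue 114.58136719731355 dir 238.8269676956587 red about C0 184.96402283998927
[0.46682939 0.03820444 0.30734592]
[260 132]
210 95
```

View pics/w4c.png

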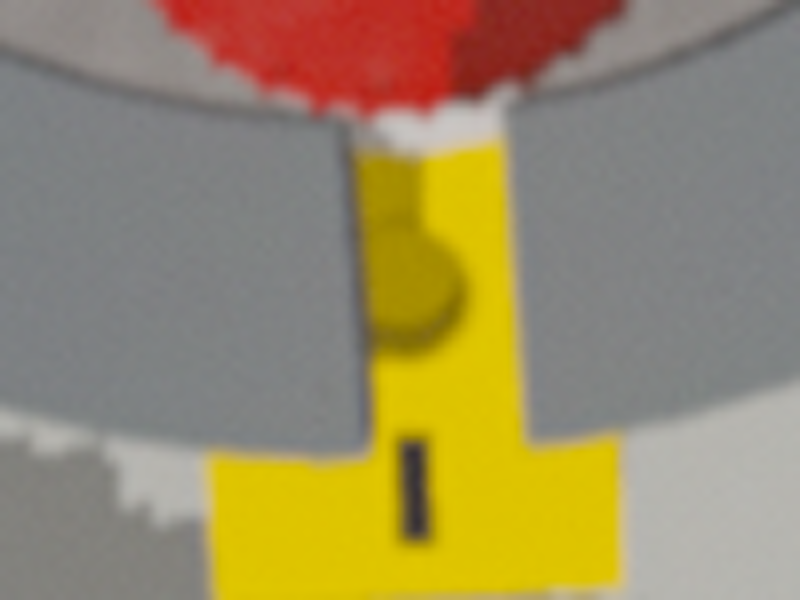

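The notch spans x 362–517 in the crop, and the hole centre is near (403,287). The nose mark is at (415,490), so the notch is a few mm to the right of the hole.

```bash
cat > n.py <<'E'
from h import *
import pickle
m=pickle.load(open("w4.pkl","rb"));g=lambda u,v,z:onz(m,210+u/8-.0,95+v/8,z)[:2]
S=g(403,287,.026);K=g(415,490,.026)
fl=g(213,590,.026);fr=g(622,585,.026)
print("hole",S,"mark",K,"dir hole->mark",np.degrees(np.arctan2(*(K-S)[::-1]))%360,"front corners",fl,fr)
fd=fr-fl;n=np.array([fd[1],-fd[0]])/np.linalg.norm(fd);print(np.degrees(np.arctan2(n[1],n[0]))%360)
for z in(.046,.051,.056):
    a,b=g(362,287,z),g(518,287,z);o=(g(355,150,z)+g(508,130,z))/2;q=(g(371,440,z)+g(525,440,z))/2
    print(z,"notch",(a+b)/2,np.linalg.norm(a-b),"off",((a+b)/2-S)*1e3,"dir",np.degrees(np.arctan2(*(q-o)[::-1]))%360)
C=np.array([.5368,.043]);d=S-C;print("hole vs C",np.degrees(np.arctan2(d[1],d[0]))%360,np.linalg.norm(d))
E
python3 n.py
```

```text
hole [0.42977945 0.03564212] mark [0.4085517  0.03396599] dir hole->mark 184.51467648493545 front corners [0.39735267 0.05526717] [0.3986511  0.01171145]
181.70752921253023
0.046 notch [0.43247371 0.03228405] 0.014929324784709668 off [ 2.69426393 -3.35806868] dir 184.52486758102077
0.051 notch [0.433131   0.03239732] 0.014643700949338102 off [ 3.35154758 -3.24480129] dir 184.52486758102074
0.056 notch [0.43378828 0.03251058] 0.014358077113966541 off [ 4.00883124 -3.1315339 ] dir 184.52486758102074
hole vs C 183.93301263849423 0.1072731872578759
```

>>> apply_moves --steps '[[[1.5,-2,0,0,0,8,-1],[3,-4,0,0,0,17,-1],[5,-5.5,0,0,0,26,-1],[6.35,-6.08,0,0,0,33,-1],[6.35,-6.08,3,0,0,33,-1],[6.35,-6.08,6.5,0,0,33,-1],[6.35,-6.08,8.5,0,0,33,-1],[6.35,-6.08,9.3,0,0,33,-1],[6.35,-6.08,9.6,0,0,33,-1],[6.35,-6.08,9.75,0,0,33,-1],[6.35,-6.08,9.75,0,0,33,-1]]]'

```text
time_s: 19.27
position: [0.4478, 0.0989, 0.061]
tcp_rot: [[0.848, -0.53, 0.001], [-0.53, -0.848, -0.0], [0.001, -0.001, -1.0]]
force: [0.1, 0.5, -0.5]
opening: 0.005
grasp_force: 0.0
```

>>> apply_moves --steps '[[[0,0,0.1,0,0,0,-1],[0,0,0.17,0,0,0,-1],[0,0,0.2,0,0,0,-1],[0,0,0.2,0,0,0,-1]]]'

```text
time_s: 19.77
position: [0.4477, 0.0988, 0.059]
tcp_rot: [[0.848, -0.53, 0.001], [-0.53, -0.848, -0.0], [0.001, -0.001, -1.0]]
force: [-0.5, 0.6, 6.6]
opening: 0.008
grasp_force: 3.0
```

>>> apply_moves --steps '[[[0,0,0.04,0,0,0,-1],[0,-0.08,0.04,0,0,0.4,-1],[0,-0.18,0.04,0,0,1,-1],[0,-0.28,0.04,0,0,1.5,-1],[0,-0.36,0.04,0,0,1.9,-1],[0.01,-0.4,0.04,0,0,2.1,-1],[0.01,-0.4,0.04,0,0,2.1,-1],[0.01,-0.4,-0.4,0,0,2.1,-1],[0.01,-0.4,-2,0,0,2.1,-1],[0.01,-0.4,-6,0,0,2.1,-1],[0,-0.4,-10,0,0,0,-1],[-1.5,0.4,-10,0,0,-10,-1],[-2.2,2,-10,0,0,-20,-1],[-2.2,4,-10,0,0,-30,-1],[-2.2,6.5,-10,0,0,-33,-1],[-2.2,8.5,-10,0,0,-33,-1],[-2.2,8.5,-10,0,0,-33,-1],[-2.2,8.5,-10,0,0,-33,-1]]]'

```text
time_s: 22.02
position: [0.3842, 0.0386, 0.1586]
tcp_rot: [[1.0, 0.017, 0.001], [0.017, -1.0, 0.0], [0.001, -0.0, -1.0]]
force: [-0.8, 0.6, -0.2]
opening: 0.007
grasp_force: 0.0
```

```bash
python3 wl.py w5
python3 - <<'E'
from h import *
import pickle
i=cv2.imread("w5_raw.png");m=pickle.load(open("w5.pkl","rb"));print(-np.array(m["R"]).T@m["t"])
p=proj(m,[[.43,.036,.04]])[0].astype(int)
x0,y0=p[0]-50,p[1]-37;print(x0,y0);cv2.imwrite("pics/w5c.png",cv2.resize(i[y0:y0+75,x0:x0+100],(800,600),interpolation=2))
E
```

```text
22.075 [0.38426761 0.03871239 0.15852499] [-0.39819352  1.24687406  0.48553653] [-11.   20.3 119.5   0.   40.2  78. ]
[0.46603841 0.03968086 0.30801606]
211 95
```

View pics/w5c.png

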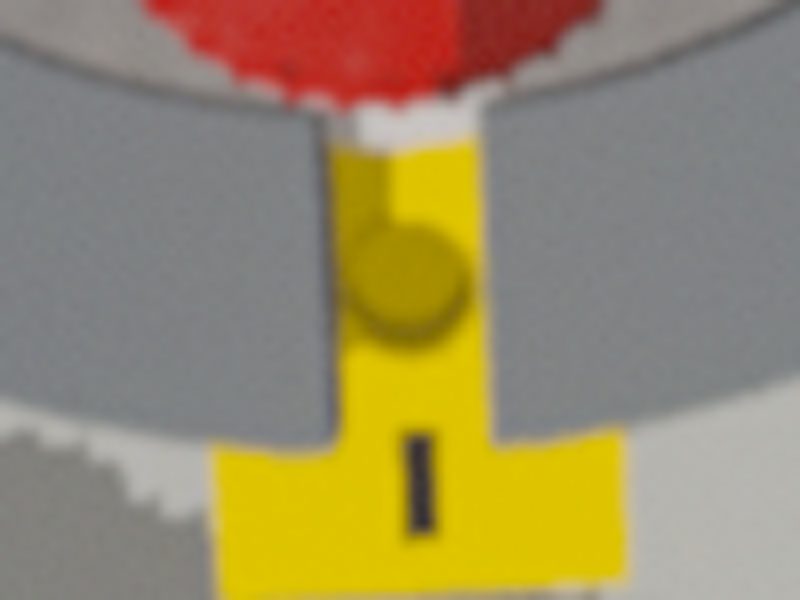

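The notch (333–487, centre 410) now sits over the hole (343–472, centre 407).

```bash
python3 - <<'E'
from h import *
import pickle
m=pickle.load(open("w5.pkl","rb"));g=lambda u,v,z:onz(m,211+u/8,95+v/8,z)[:2]
S=g(407,287,.026);K=g(420,485,.026);print("hole",S,"mark",K)
for z in(.046,.051,.056):
    c=(g(325,150,z)+g(478,130,z))/2;d=(g(338,440,z)+g(494,440,z))/2
    t=(S[0]-c[0])/(d[0]-c[0]);print(z,c,d,"notch y at hole x minus hole y mm",(c[1]+t*(d[1]-c[1])-S[1])*1e3)
# pin from w1
E
python3 ang.py w5
```

```text
hole [0.42925262 0.03579399] mark [0.40852197 0.03397939]
0.046 [0.44563495 0.0368909 ] [0.41705093 0.03487559] notch y at hole x minus hole y mm -0.05812081784819373
0.051 [0.44602431 0.03694414] [0.41798575 0.03496729] notch y at hole x minus hole y mm -0.03233212269640462
0.056 [0.44641366 0.03699738] [0.41892057 0.03505898] notch y at hole x minus hole y mm -0.006543427544608571
R [0.4763237  0.04030319] B [0.51343052 0.09676534] 0.06756397502504861 C [0.5363154 0.0413011] red 180.95298422329054 blue 112.42134583515156 dir 236.68716502922103 red about C0 183.0159182813269
```

>>> apply_moves --steps '[[[0,3,-1,0,0,0,0],[0,8,-2,0,0,0,0],[-0.5,13,-2,0,0,0,0],[-1,18,-2,0,0,0,0],[-1,23,-2,0,0,0,0],[-1,26.5,-2,0,0,0,0],[-1,27.9,-2,0,0,0,0],[-1,27.9,-2,0,0,0,0],[-1,27.9,-2,0,0,0,0]]]'

```text
time_s: 23.2
position: [0.3781, -0.2388, 0.1782]
tcp_rot: [[1.0, 0.019, -0.001], [0.019, -1.0, 0.002], [-0.001, -0.002, -1.0]]
force: [0.6, -0.6, 0.0]
opening: 0.501
grasp_force: 0.0
```

```bash
python3 wl.py w6
cat > pin.py <<'E'
from h import *
import sys,pickle
f=sys.argv[1];m=pickle.load(open(f+".pkl","rb"));h=cv2.cvtColor(cv2.imread(f+"_raw.png"),cv2.COLOR_BGR2HSV)
k=cv2.inRange(h,(5,130,60),(18,255,255));k[240:]=0
cs=sorted(cv2.findContours(k,0,2)[0],key=cv2.contourArea)[-3:]
for c in cs:
    x,y,w,hh=cv2.boundingRect(c);print(cv2.contourArea(c),x,y,w,hh,cv2.minAreaRect(c))
print("cam",-np.array(m["R"]).T@m["t"])
E
python3 pin.py w6
```

```text
23.25 [ 0.37818923 -0.23878691  0.17829369] [0.27457789 0.11221335 0.18828949] [-46.6  21.9 110.1   0.   48.1  42.2]
524.0 244 90 26 28 ((256.5, 103.5), (27.0, 25.0), 90.0)
cam [ 0.46027717 -0.23777326  0.32750596]
```

View pics/w6.png

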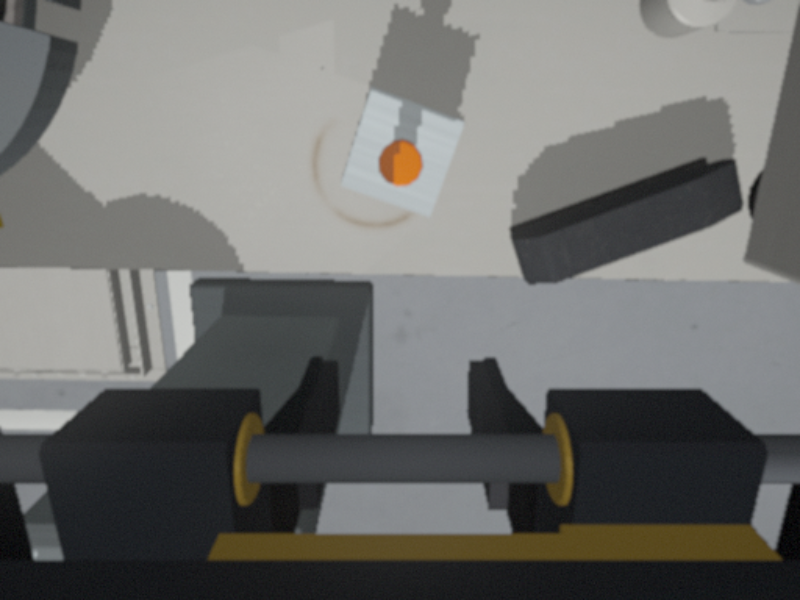

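The view from above shows one orange round head at (401,162) standing in the aluminium block. The blue look-alike isn't in this frame, so this is the pin.

Run:
```python
from h import *
import pickle
m=pickle.load(open("w6.pkl","rb"));p=onz(m,256.7,103.7,.115);s=bot.read_state();d=p-s["position"];print(p,d@np.array(s["tcp_rot"])*100)
```

```text
[ 0.44848027 -0.23687704  0.115     ] [ 7.03785674 -0.04742703  6.32234186]
```

>>> apply_moves --steps '[[[3,0,0,0,0,0,0],[6,-0.05,0,0,0,0,0],[7.04,-0.05,1,0,0,0,0],[7.04,-0.05,3,0,0,0,0],[7.04,-0.05,6,0,0,0,0],[7.04,-0.05,8,0,0,0,0],[7.04,-0.05,8.8,0,0,0,0],[7.04,-0.05,8.8,0,0,0,0],[7.04,-0.05,8.8,0,0,0,-0.3],[7.04,-0.05,8.8,0,0,0,-0.5],[7.04,-0.05,8.8,0,0,0,-1],[7.04,-0.05,8.8,0,0,0,-1],[7.04,-0.05,8.8,0,0,0,-1],[7.04,-0.05,8.8,0,0,0,-1]]]'

```text
time_s: 25.0
position: [0.449, -0.2388, 0.0908]
tcp_rot: [[1.0, 0.017, 0.0], [0.017, -1.0, 0.0], [0.0, -0.0, -1.0]]
force: [0.3, 1.7, 5.8]
opening: 0.201
grasp_force: 29.8
```

>>> apply_moves --steps '[[[0,0,-0.5,0,0,0,-1],[0,0,-2,0,0,0,-1],[0,0,-5,0,0,0,-1],[0,0,-8,0,0,0,-1],[0,0,-11,0,0,0,-1],[0,-3,-11,0,0,0,-1],[-0.3,-7,-11,0,0,0,-1],[-0.5,-11,-11,0,0,0,-1],[-0.8,-15,-11,0,0,0,-1],[-1,-19,-11,0,0,0,-1],[-1.2,-23,-11,0,0,0,-1],[-1.4,-26,-11,0,0,0,-1],[-1.43,-27.4,-10,0,0,0,-1],[-1.43,-27.4,-8,0,0,0,-1],[-1.43,-27.4,-7,0,0,0,-1],[-1.43,-27.4,-7,0,0,0,-1],[-1.43,-27.4,-7,0,0,0,-1],[-1.43,-27.4,-7,0,0,0,-1]]]'

```text
time_s: 27.25
position: [0.4303, 0.0344, 0.1609]
tcp_rot: [[1.0, 0.017, 0.001], [0.017, -1.0, -0.0], [0.001, 0.0, -1.0]]
force: [-0.1, -0.3, -1.4]
opening: 0.194
grasp_force: 29.8
```

```bash
python3 wl.py w7
python3 - <<'E'
from h import *
import pickle
i=cv2.imread("w7_raw.png");m=pickle.load(open("w7.pkl","rb"));s=bot.read_state();p=s["position"]
pts=[[p[0],p[1],z] for z in(.15,.12,.10,.09,.085)]+[[.4293,.0358,.026]]
q=proj(m,pts);print(q.round(1))
x0,y0=196,120;cv2.imwrite("pics/w7c.png",cv2.resize(i[y0:y0+130,x0:x0+120],(550,596),interpolation=2))
E
```

```text
27.3 [0.43023631 0.03442724 0.16088315] [ 0.16640693  0.10481511 -0.18300857] [-10.3  22.7 113.3  -0.   43.9  78.7]
[[257.1 248.2]
 [257.2 225.4]
 [257.3 213.5]
 [257.3 208.2]
 [257.3 205.7]
 [255.8 183.6]]
```

View pics/w7c.png

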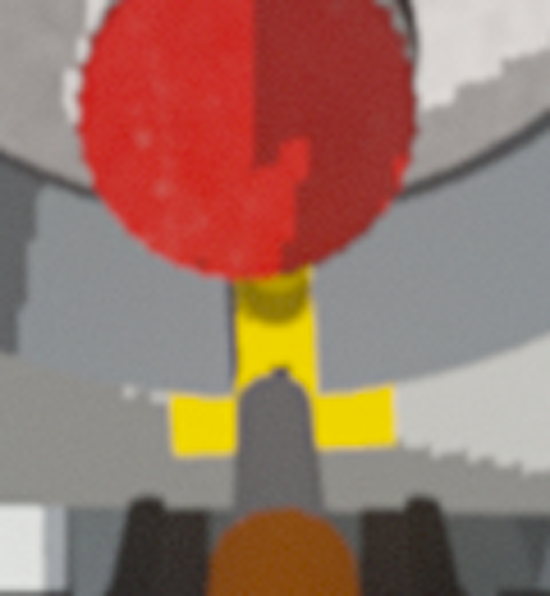

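The pin's shank comes straight down to a tip at crop (279,368), about 1 mm right of the hole column (275). It needs about 1 mm to +y and a touch back in x.

>>> apply_moves --steps '[[[-0.05,-0.1,0,0,0,0,-1],[-0.05,-0.1,1,0,0,0,-1],[-0.05,-0.1,2,0,0,0,-1],[-0.05,-0.1,2.8,0,0,0,-1],[-0.05,-0.1,3.3,0,0,0,-1],[-0.05,-0.1,3.7,0,0,0,-1],[-0.05,-0.1,4.0,0,0,0,-1],[-0.05,-0.1,4.0,0,0,0,-1]]]'

```text
time_s: 28.3
position: [0.4293, 0.0357, 0.1203]
tcp_rot: [[1.0, 0.017, -0.0], [0.017, -1.0, 0.0], [-0.0, -0.0, -1.0]]
force: [0.1, -0.0, -0.6]
opening: 0.197
grasp_force: 29.8
```

>>> apply_moves --steps '[[[0,0,0.2,0,0,0,-1],[0,0,0.4,0,0,0,-1],[0,0,0.6,0,0,0,-1],[0,0,0.8,0,0,0,-1],[0,0,1.0,0,0,0,-1],[0,0,1.2,0,0,0,-1],[0,0,1.4,0,0,0,-1],[0,0,1.6,0,0,0,-1],[0,0,1.6,0,0,0,-1]]]'

```text
time_s: 29.42
position: [0.4292, 0.0357, 0.1043]
tcp_rot: [[1.0, 0.017, -0.0], [0.017, -1.0, 0.0], [-0.0, -0.0, -1.0]]
force: [-0.3, -0.2, -0.8]
opening: 0.195
grasp_force: 29.8
```

>>> apply_moves --steps '[[[0,0,0.12,0,0,0,-1],[0,0,0.25,0,0,0,-1],[0,0,0.37,0,0,0,-1],[0,0,0.37,0,0,0,-1]]]'

```text
time_s: 29.92
position: [0.4293, 0.0357, 0.1007]
tcp_rot: [[1.0, 0.017, -0.0], [0.017, -1.0, 0.0], [-0.0, -0.0, -1.0]]
force: [-0.1, 0.4, -1.0]
opening: 0.197
grasp_force: 29.8
```

>>> apply_moves --steps '[[[0,0,0.1,0,0,0,-1],[0,0,0.2,0,0,0,-1],[0,0,0.2,0,0,0,-1]]]'

```text
time_s: 30.3
position: [0.4293, 0.0357, 0.0987]
tcp_rot: [[1.0, 0.017, 0.0], [0.017, -1.0, -0.0], [0.0, 0.0, -1.0]]
force: [-0.4, 0.2, -0.4]
opening: 0.199
grasp_force: 29.8
```

Past the cone with no force. I'll continue down to about 2 mm above home.

>>> apply_moves --steps '[[[0,0,0.15,0,0,0,-1],[0,0,0.3,0,0,0,-1],[0,0,0.45,0,0,0,-1],[0,0,0.6,0,0,0,-1],[0,0,0.6,0,0,0,-1]]]'

```text
time_s: 30.92
position: [0.4298, 0.0355, 0.0927]
tcp_rot: [[1.0, 0.017, 0.001], [0.017, -1.0, -0.0], [0.001, 0.0, -1.0]]
force: [1.4, -1.4, -0.9]
opening: 0.195
grasp_force: 29.8
```

>>> apply_moves --steps '[[[0,0,0.15,0,0,0,-1],[0,0,0.3,0,0,0,-1],[0,0,0.45,0,0,0,-1],[0,0,0.6,0,0,0,-1],[0,0,0.75,0,0,0,-1],[0,0,0.9,0,0,0,-1],[0,0,1.05,0,0,0,-1],[0,0,1.05,0,0,0,-1]]]'

```text
time_s: 31.92
position: [0.4295, 0.0356, 0.0821]
tcp_rot: [[1.0, 0.017, 0.0], [0.017, -1.0, -0.0], [0.0, 0.0, -1.0]]
force: [3.2, -2.3, -0.6]
opening: 0.199
grasp_force: 29.7
```

>>> apply_moves --steps '[[[0,0,0.08,0,0,0,-1],[0,0,0.16,0,0,0,-1],[0,0,0.2,0,0,0,-1],[0,0,0.2,0,0,0,-1]]]'

```text
time_s: 32.42
position: [0.4294, 0.0356, 0.0802]
tcp_rot: [[1.0, 0.017, 0.0], [0.017, -1.0, -0.0], [0.0, 0.0, -1.0]]
force: [1.8, -3.3, 1.4]
opening: 0.195
grasp_force: 29.7
```

Home to within about 0.4 mm. I'll open slowly and rise straight up.

>>> apply_moves --steps '[[[0,0,0,0,0,0,-0.5],[0,0,0,0,0,0,-0.3],[0,0,0,0,0,0,-0.1],[0,0,0,0,0,0,0],[0,0,0,0,0,0,0],[0,0,-1,0,0,0,0],[0,0,-3,0,0,0,0],[0,0,-6,0,0,0,0],[0,0,-10,0,0,0,0],[-1.5,0,-13,0,0,0,0],[-3,0,-14,0,0,0,0],[-3,0,-14,0,0,0,0],[-3,0,-14,0,0,0,0]]]'

```text
time_s: 34.05
position: [0.3997, 0.0351, 0.2203]
tcp_rot: [[1.0, 0.017, 0.001], [0.017, -1.0, -0.0], [0.001, 0.0, -1.0]]
force: [0.6, -0.4, -0.7]
opening: 0.5
grasp_force: 0.0
```

```bash
python3 wl.py w8; python3 ang.py w8
python3 - <<'E'
from h import *
import pickle
i=cv2.imread("w8_raw.png");h=cv2.cvtColor(i,cv2.COLOR_BGR2HSV);m=pickle.load(open("w8.pkl","rb"))
k=cv2.inRange(h,(9,130,60),(18,255,255));k[235:]=0
for c in sorted(cv2.findContours(k,0,2)[0],key=cv2.contourArea)[-2:]: 
    (x,y),r=cv2.minEnclosingCircle(c);print(x,y,r,cv2.boundingRect(c),onz(m,x,y,.104))
print("expected",proj(m,[[.4293,.0358,.104],[.4293,.0358,.064]]))
# side view check: head top & centre height
b=bot.capture("side");mm=bot.camera_model("side");hb=cv2.cvtColor(b,cv2.COLOR_BGR2HSV)
k=cv2.inRange(hb,(5,150,110),(18,255,255));z=np.zeros_like(k);z[190:270,265:310]=k[190:270,265:310]
c=cv2.findContours(z,0,2)[0]
if c:c=max(c,key=cv2.contourArea);print("side",cv2.boundingRect(c))
print("exp home top/bottom",proj(mm,[[.4293,.0358,.104],[.4293,.0358,.064]]))
E
```

```text
34.1 [0.39971051 0.03511392 0.22001079] [-0.53272962 -0.23869999 -1.18203812] [-11.   14.3 113.4   0.   52.4  78. ]
R [0.47629126 0.03995918] B [0.51483072 0.09722069] 0.06902297601003317 C [0.53627873 0.04118514] red 181.17078839881245 blue 110.94470473675162 dir 236.05774656778206 red about C0 183.33798284780946
258.3873291015625 145.4014129638672 13.612488746643066 (249, 132, 22, 28) [0.43546899 0.03504485 0.104     ]
319.2223815917969 34.51056671142578 20.525402069091797 (303, 14, 37, 41) [ 0.51630114 -0.00712453  0.104     ]
expected [[257.29257864 153.10615228]
 [257.36823697 144.53757944]]
side (283, 218, 7, 17)
exp home top/bottom [[287.63577716 219.20640331]
 [287.0228702  233.91781785]]
```

The side view shows the head at rows 218–235, against 219–234 expected when home, so the pin is seated and upright. Red is in line.

```bash
python3 -c "
from rig import bot
print(bot.hand_in())"
```

```text
the job is handed in; nothing more can be done
None
```

I turned the carousel until the red-capped jar was at the front and dropped the orange pin through its notch, fully down in the nose by the last camera check; I then let go and handed the job in at about 34 s (no verdict was returned).

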